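# Lock the carrier on the heated stage with the T-key

### The job

Lock the carrier onto the round heated stage: from the rack take the one sound T-key (straight, full-length blade), push it fully home into the slot in the middle of the stage, then turn it clockwise (seen from above) as far as it goes and leave it standing there. The snapped and the bent key stay hanging in the rack, and the amber bottle beside the stage must stay standing where it is.

Things in the scene. Friction and masses are not known exactly. Their poses are not given: they have to be found in the camera images.
- key_sound: steel T-key, the sound one: straight flat blade 20 mm wide (x), 8 thick (y), 60 long, last 6 mm narrower; about 0.2 kg. Origin: centre of the collar's underside; z up, x along the handle. Above it: collar 36 mm wide, 10 high; stem 10 thick; handle bar 70 long (x), 14 thick (y), at 35 to 57 mm. Hangs in the rack by its collar, blade down.
- key_tip (a point): the middle of the sound key's blade end, 60 mm below the key's origin on its axis; axes as the key's
- key_short: steel T-key, damaged: the flat blade is snapped off, only 16 mm long. Origin: centre of the collar's underside; z up, x along the handle. Above it: collar 36 mm wide, 10 high; stem 10 thick; handle bar 70 long (x), 14 thick (y), at 35 to 57 mm. Hangs in the rack by its collar, blade down.
- key_bent: steel T-key, damaged: the flat blade is bent sideways by about 37 degrees 18 mm below the collar. Origin: centre of the collar's underside; z up, x along the handle. Above it: collar 36 mm wide, 10 high; stem 10 thick; handle bar 70 long (x), 14 thick (y), at 35 to 57 mm. Hangs in the rack by its collar, blade down.
- rack: aluminium key rack, fixed: plate 34 mm (x) by 270 mm (y), 6 mm thick, its top 105 mm above the table, on two end feet. Three 24 mm square holes at y = -85, 0 and +85 mm; any key may hang in any of them. Origin on the table under the middle.
- stage: round heated stage, fixed: aluminium flange 170 mm across, white ceramic collar 144 mm across, steel carrier ring on top 120 mm across, its top 92 mm above the table, with a 48 mm round opening in the middle. Origin on the table under the middle.
- lock_mouth (a point): middle of the slot's mouth on the brass lock cylinder in the stage's opening, 88.5 mm above the table (3.5 below the ring's top). Turns with the lock: x along the slot, z up. Slot 23 mm long (x), 11 wide (y), 65 deep, same both ways round; fully home, the sound key's collar rests on the cylinder.
- lock (a joint): angle of the lock cylinder, rad: grows clockwise seen from above; 0 is fully unlocked, 1.25 is the locked stop; it is stiff (about 0.1 N m) and stays where it is left
- bottle: amber glass solvent bottle, 48 mm across, 95 mm high, standing beside the stage. Origin: centre of its underside, z up.

How it is judged:
By the outcome, as a careful person would: the job done as asked, in the order asked, and still so for the second after the job is handed in, with the robot touching nothing.
It also fails if it takes over 48 s, if anything falls off the work surface, if the arm or the gripper's body presses on something with over 40 N, if the wrist force passes 120 N, or if a joint passes its speed limit or range.

### The arm

A 6-joint arm with a two-finger parallel gripper is mounted at the origin on the work surface. World frame = base frame: x ahead of the robot, y to its left, z up, the work surface at z = 0. Lengths are in m, angles in rad, forces in N, time in s.
With the tool pointing down it reaches from about 0.325 to 0.925 m from the base axis. Payload 3.1 kg.
Tool frame: the origin (TCP) lies at the very end of the fingers, on their centre line; the grasp point (between the pads) lies 19 mm behind it; z points along the fingers, y is the line along which they close (so a half turn about z gives the same grasp; the last joint's range is limited). The gripper opens to 85 mm and grips with 20 to 120 N. Pads are 22 mm wide; open, the fingers measure 114 mm over their backs; the gripper's body (76 mm by 85 mm) begins 54 mm behind the grasp point. The pads swing forward as they close: fully open they stand 13 mm farther back than shut.
Start: joints at [-1.299, 0.217, 1.613, -0, 1.311, -0.112], TCP at [0.234, -0.58, 0.231] pointing down, gripper open.
Joint ranges: [-2.75, 2.75], [-0.78, 2.1], [0.31, 2.55], [-1.13, 4.27], [0.13, 2.63], [-2.58, 2.58]. Speed limits (rad/s): [2.79, 2.79, 3.14, 3.14, 3.14, 3.14].

### API

Orientations are given as a unit quaternion [w, x, y, z].
In Python, from workcell import * gives the robot as it stands.
- The arm moves only by the tool step_arm, never from a script. Its argument "increments" is a list of rows, each an object with "jaw": the opening, from -1 (shut) to 1 (fully open); "xyz": the shift along the tool's x, y, z in units of 40 mm (1.0 is 40 mm), a list of three; "rot": the turn, a rotation vector about the tool's x, y, z in rad, a list of three. In form: [{"jaw": jaw, "xyz": [tx, ty, tz], "rot": [wx, wy, wz]}, ...]. A call has 1 to 20 rows; each row shifts and turns the commanded pose from where the row before left it, along the tool's axes as they then stand; what a row does not reach is not made up. A row lasts 1/10 s, in which the tool goes at most 50 mm and 8.59 degrees, less where a joint would pass 70% of its speed; a pose out of reach is approached as far as the arm can. A call is refused whole if a number of a shift passes 1 or a number of a turn 0.15, either way. A call with a gripper value outside its range is refused whole. The fingers move at their own pace and stop on an object; the grip force is fixed at half the most. Time passes only in rows, so rows that do not move let the fingers close. It gives the time, the measured TCP pose, the force, the opening and the grip force at its end, in the units of the state.
- state(): the state, without advancing time (a new reading comes with each control period).
- camera(name): name is "scene" or "side" or "wrist"; returns the picture (384x512x3 uint8, blue, green, red); there is no depth.
- calibration(name): a dict with "fx", "fy", "cx", "cy" (pixels), "k1" (the pictures are not rectified: a ray, as slopes to the right and down, at radius r is drawn at 1 + k1 r^2 times it, then the intrinsics apply), "extrinsics" (4x4, takes a point from camera to world coordinates). Camera axes: x right, y up, looking along -z (the intrinsics and any distortion apply to the point x, -y, -z); pixel columns grow to the right and rows downward; lengths in m; the calibration is good to about 2 mm. A picture is of the moment at which its call begins: read the wrist's pose just before it. calibration takes no time and is no camera call; for the wrist camera it gives the pose at the moment of the call.
- finish_job(): hands the job in; it is judged then, once.
The state is a dict: "time_s": time; "joint_pos": joint angles; "joint_velocities": joint speeds; "joint_torque": joint torques, N m; "position": TCP position; "tool_rot": TCP orientation; "force": force on the tool from outside, world axes, zero at the start; "wrist_torque": the same for the moment, N m; "gripper_width": finger opening in m; "grip_force": force on a finger pad.
Only numpy, scipy, OpenCV 4.12 (cv2) and the standard library are available. Lean on these libraries where they do the work, as an engineer would, in place of code of your own. Each camera call takes 0.05 s, during which the arm holds its last target. There are 200 camera calls.

## Working session

There is one attempt and no reset: what is moved stays moved. The work goes in short steps, Python scripts to look and compute and a tool call to move; the robot and the scene stay as the last step left them, time stands still between calls to the robot, and variables do not carry over. Pictures are saved under pics/ and viewed, at most 10 in all, crops included, and the job is handed in when it is done.

Besides the shell and the picture viewer there is one more tool, called after "Call:" in YAML: its name, and indented under it one key for each argument. step_arm: Moves the arm, as the interface text tells. Its arguments: {"type":"object","properties":{"increments":{"type":"array","items":{"type":"object","properties":{"jaw":{"type":"number"},"xyz":{"type":"array","items":{"type":"number"}},"rot":{"type":"array","items":{"type":"number"}}}}}},"required":["increments"]}

```bash
mkdir -p pics; ls; python3 - <<'E'
from workcell import *
import cv2,numpy as np
for n in("scene","side"):
    i=camera(n);cv2.imwrite(f"pics/{n}0.png",cv2.resize(i,(800,600),interpolation=cv2.INTER_CUBIC));cv2.imwrite(f"raw_{n}.png",i)
    c=calibration(n);print(n,{k:c[k] for k in c if k!="extrinsics"},np.round(c["extrinsics"],3).tolist())
s=state();print(s)
E
```

```text
pics
scene {'fx': 471.1769681414574, 'fy': 471.1769681414574, 'cx': 253.02682867883598, 'cy': 184.8913638049239, 'k1': -0.10641898053797147} [[-0.184, -0.827, 0.532, 1.226], [0.983, -0.152, 0.104, 0.113], [-0.006, 0.542, 0.841, 1.033], [0.0, 0.0, 0.0, 1.0]]
side {'fx': 452.8791294461017, 'fy': 452.8791294461017, 'cx': 248.72393250293828, 'cy': 188.62821316473386, 'k1': -0.004829930866956565} [[0.949, 0.239, -0.205, 0.411], [-0.314, 0.733, -0.603, -0.626], [0.006, 0.637, 0.771, 0.907], [0.0, 0.0, 0.0, 1.0]]
{'time_s': 0.1, 'joint_pos': array([-1.29921911e+00,  2.17696929e-01,  1.61477366e+00, -3.15707000e-05,
        1.31130682e+00, -1.12193099e-01]), 'joint_velocities': array([ 0.0010897 ,  0.00061421, -0.00233613,  0.00144858,  0.0010021 ,
       -0.00125338]), 'joint_torque': array([-4.41891998e-04, -3.98077834e+01, -3.04970455e+01, -1.84420246e-04,
        4.24682046e-03, -3.47237162e-06]), 'position': array([ 0.23382951, -0.57881838,  0.23008756]), 'tool_rot': array([-1.08769712e-03,  9.81645100e-01,  1.90713669e-01, -1.02165790e-04]), 'force': array([-0.73475672, -0.37623046, -0.44425034]), 'wrist_torque': array([-0.00949892,  0.01728038, -0.01381576]), 'grip_force': 0.0, 'gripper_width': 0.08557113840312983}
```

View pics/scene0.png

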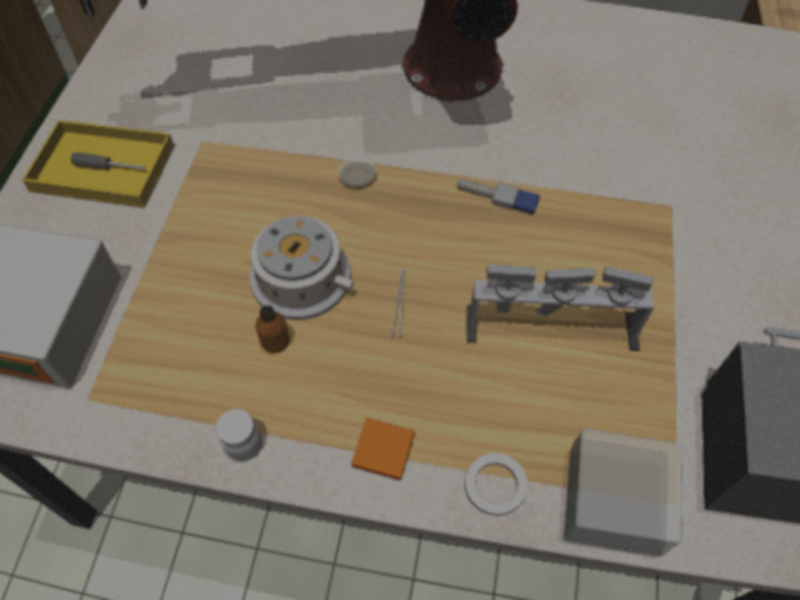

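View pics/side0.png

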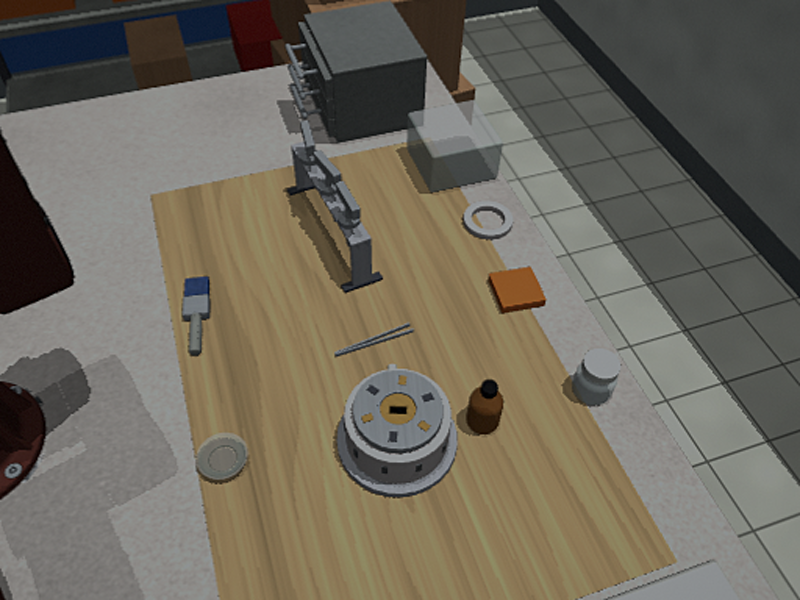

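Scene: the stage is at about (297,250) with the bottle at (272,330) on its far side. The rack is at (565,295) with three keys. I'll take enlarged crops next.

```bash
cat > h.py <<'E'
import numpy as np,cv2
from workcell import *
def ray(c,u,v):
    xd,yd=(u-c["cx"])/c["fx"],(v-c["cy"])/c["fy"]; x,y=xd,yd
    for _ in range(20):
        f=1+c["k1"]*(x*x+y*y); x,y=xd/f,yd/f
    E=np.array(c["extrinsics"]); return E[:3,3],E[:3,:3]@np.array([x,-y,-1.])
def atz(c,u,v,z):
    o,d=ray(c,u,v); return o+d*(z-o[2])/d[2]
def proj(c,p):
    E=np.array(c["extrinsics"]); q=E[:3,:3].T@(np.asarray(p)-E[:3,3]); x,y=q[0]/-q[2],-q[1]/-q[2]
    f=1+c["k1"]*(x*x+y*y); return np.array([c["fx"]*x*f+c["cx"],c["fy"]*y*f+c["cy"]])
def crop(img,x0,y0,w,h,k): return cv2.resize(img[y0:y0+h,x0:x0+w],None,fx=k,fy=k,interpolation=cv2.INTER_CUBIC)
E
python3 - <<'E'
import cv2,numpy as np
from h import crop
a=cv2.imread("raw_scene.png");b=cv2.imread("raw_side.png")
# top: scene rack 295..425 x 160..230 ; 
A=crop(a,295,160,130,70,6)   #780x420
cv2.imwrite("pics/c1.png",A)
B=crop(a,155,130,80,98,6); C=crop(b,180,85,66,98,6)
cv2.imwrite("pics/c2.png",np.hstack([crop(b,180,85,66,105,5.5),crop(b,210,225,75,105,5.5)]))
E
```

```text
(no output)
```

View pics/c1.png

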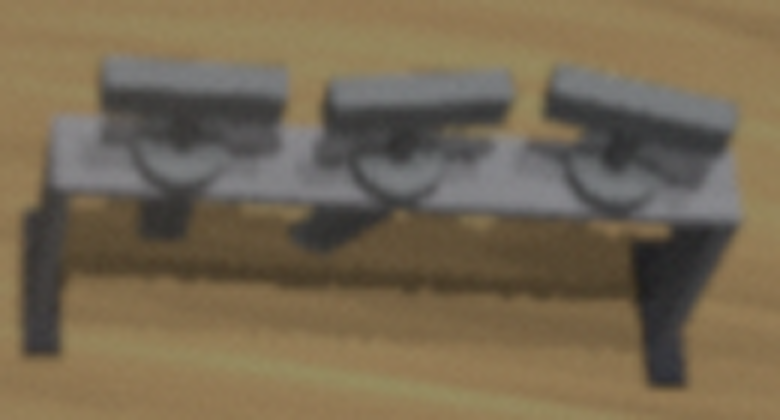

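View pics/c2.png

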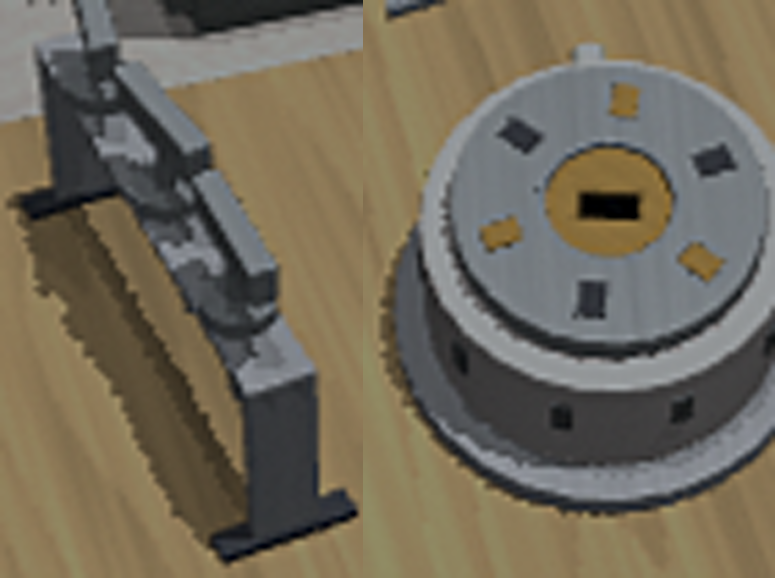

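The left key (lowest y) shows a straight long blade at crop (165,220). The middle one is bent and the right one shows no blade below the plate, so it is the short one. The slot is at side crop (609,206).

```bash
python3 - <<'E'
from h import *
s=calibration("scene");d=calibration("side")
S=lambda x,y,z:atz(s,295+(x+.5)/6-.5,160+(y+.5)/6-.5,z)
np.set_printoptions(precision=4,suppress=True)
for nm,pts in dict(L=[(103,62),(287,68),(287,93),(103,92)],M=[(328,83),(510,70),(512,93),(335,105)],R=[(555,68),(737,105),(730,130),(550,95)]).items():
    P=np.array([S(*p,.162) for p in pts]);print(nm,P.mean(0),"len",np.linalg.norm(P[0]-P[1]),"wid",np.linalg.norm(P[0]-P[3]),"dir",np.degrees(np.arctan2(*(P[1]+P[2]-P[0]-P[3])[[1,0]])))
rk=[S(*p,.105) for p in [(60,117),(745,143),(738,217),(48,188)]];print("rack",np.mean(rk,0),*[np.linalg.norm(rk[i]-rk[i-1]) for i in range(4)],np.degrees(np.arctan2(*(rk[1]+rk[2]-rk[0]-rk[3])[[1,0]])))
D=lambda x,y,z:atz(d,210+(x-363+.5)/5.5-.5,225+(y+.5)/5.5-.5,z)
P=np.array([D(*p,.0885) for p in [(579,193),(636,193),(640,219),(581,217)]]);print("slot",P.mean(0),np.linalg.norm(P[0]-P[1]),np.linalg.norm(P[0]-P[3]),np.degrees(np.arctan2(*(P[1]+P[2]-P[0]-P[3])[[1,0]])))
P=np.array([D(*p,.092) for p in [(545,200),(672,203),(609,145),(609,257)]]);print("brass",P.mean(0),np.linalg.norm(P[0]-P[1]),np.linalg.norm(P[2]-P[3]))
# scene brass centre (800px view 297,245)
print("slot scene",atz(s,295*.64,246*.64,.0885)); print("bottle cap scene",atz(s,267*.64,313*.64,.095),"side",atz(d,489*.64,387*.64,.095))
print("key L bottom collar proj check", )
c=calibration("wrist");print({k:c[k] for k in c if k!="extrinsics"});E=np.array(c["extrinsics"]);print(E)
st=state();from scipy.spatial.transform import Rotation as R
q=st["tool_rot"];T=np.eye(4);T[:3,:3]=R.from_quat([*q[1:],q[0]]).as_matrix();T[:3,3]=st["position"];print(T);print(np.linalg.inv(T)@E)
E
```

```text
L [0.6128 0.1622 0.162 ] len 0.06909373799903924 wid 0.013588363593656156 dir 99.12028325906442
M [0.6014 0.2463 0.162 ] len 0.06997570631553965 wid 0.010007921384930485 dir 105.16836730054236
R [0.5915 0.3292 0.162 ] len 0.0689690030193096 wid 0.01282560236599198 dir 86.73365963564841
rack [0.5993 0.2486 0.105 ] 0.033642122053280155 0.27211330199983375 0.03556163126364451 0.26941546455530996 97.67673512983109
slot [ 0.577  -0.1765  0.0885] 0.02150703896442722 0.01035059904878344 -19.248981963061354
brass [ 0.5769 -0.1765  0.092 ] 0.047598989711136075 0.0481140276992032
slot scene [ 0.5772 -0.1763  0.0885]
bottle cap scene [ 0.7089 -0.1839  0.095 ] side [ 0.7039 -0.1859  0.095 ]
key L bottom collar proj check
{'fx': 324.9247377001495, 'fy': 324.9247377001495, 'cx': 253.18541451015062, 'cy': 197.78833186526901, 'k1': -0.09438225231444483}
[[ 0.3749  0.8798  0.2924  0.31  ]
 [-0.9271  0.3567  0.1155 -0.5493]
 [-0.0027 -0.3144  0.9493  0.3731]
 [ 0.      0.      0.      1.    ]]
[[ 0.9273  0.3744 -0.0006  0.2338]
 [ 0.3744 -0.9273  0.0021 -0.5788]
 [ 0.0002 -0.0022 -1.      0.2301]
 [ 0.      0.      0.      1.    ]]
[[ 0.0005  0.9492  0.3146  0.0817]
 [ 1.     -0.0006  0.0003  0.0009]
 [ 0.0005  0.3146 -0.9492 -0.143 ]
 [ 0.      0.      0.      1.    ]]
```

Call:
step_arm:
  increments:
    - {"jaw": 1, "xyz": [0.4, -0.34, 0], "rot": [0, 0, 0]}
    - {"jaw": 1, "xyz": [0.78, -0.68, 0], "rot": [0, 0, 0]}
    - {"jaw": 1, "xyz": [0.78, -0.68, 0], "rot": [0, 0, 0]}
    - {"jaw": 1, "xyz": [0.78, -0.68, 0], "rot": [0, 0, 0]}
    - {"jaw": 1, "xyz": [0.78, -0.68, 0], "rot": [0, 0, 0]}
    - {"jaw": 1, "xyz": [0.78, -0.68, 0], "rot": [0, 0, 0]}
    - {"jaw": 1, "xyz": [0.78, -0.68, 0], "rot": [0, 0, 0]}
    - {"jaw": 1, "xyz": [0.78, -0.68, 0], "rot": [0, 0, 0]}
    - {"jaw": 1, "xyz": [0.78, -0.68, 0], "rot": [0, 0, 0]}
    - {"jaw": 1, "xyz": [0.78, -0.68, 0], "rot": [0, 0, 0]}
    - {"jaw": 1, "xyz": [0.78, -0.68, 0], "rot": [0, 0, 0]}
    - {"jaw": 1, "xyz": [0.78, -0.68, 0], "rot": [0, 0, 0]}
    - {"jaw": 1, "xyz": [0.78, -0.68, 0], "rot": [0, 0, 0]}
    - {"jaw": 1, "xyz": [0.78, -0.68, 0], "rot": [0, 0, 0]}
    - {"jaw": 1, "xyz": [0.78, -0.68, 0], "rot": [0, 0, 0]}
    - {"jaw": 1, "xyz": [0.78, -0.68, 0], "rot": [0, 0, 0]}
    - {"jaw": 1, "xyz": [0.78, -0.68, 0], "rot": [0, 0, 0]}
    - {"jaw": 1, "xyz": [0.78, -0.68, 0], "rot": [0, 0, 0]}
    - {"jaw": 1, "xyz": [0.78, -0.68, 0], "rot": [0, 0, 0]}
    - {"jaw": 1, "xyz": [0.78, -0.68, 0], "rot": [0, 0, 0]}

```text
time_s: 2.1
position: [0.6001, 0.1419, 0.2306]
tool_rot: [0.0, 0.982, 0.191, -0.001]
force: [-0.7, -0.0, -0.0]
gripper_width: 0.0854
grip_force: 0.0
```

Call:
step_arm:
  increments:
    - {"jaw": 1, "xyz": [0.5, -0.37, 0], "rot": [0, 0, -0.12]}
    - {"jaw": 1, "xyz": [0, 0, 0], "rot": [0, 0, -0.14]}
    - {"jaw": 1, "xyz": [0, 0, 0], "rot": [0, 0, -0.14]}
    - {"jaw": 1, "xyz": [0, 0, 0], "rot": [0, 0, -0.14]}
    - {"jaw": 1, "xyz": [0, 0, 0], "rot": [0, 0, -0.14]}
    - {"jaw": 1, "xyz": [0, 0, 0], "rot": [0, 0, -0.14]}
    - {"jaw": 1, "xyz": [0, 0, 0], "rot": [0, 0, -0.14]}
    - {"jaw": 1, "xyz": [0, 0, 0], "rot": [0, 0, -0.14]}
    - {"jaw": 1, "xyz": [0, 0, 0], "rot": [0, 0, -0.14]}
    - {"jaw": 1, "xyz": [0, 0, 0], "rot": [0, 0, -0.1]}
    - {"jaw": 1, "xyz": [0, 0, 0], "rot": [0, 0, 0]}
    - {"jaw": 1, "xyz": [0, 0, 0], "rot": [0, 0, 0]}

```text
time_s: 3.3
position: [0.6126, 0.1614, 0.2308]
tool_rot: [-0.0, 0.652, 0.758, -0.0]
force: [-0.0, 0.0, -0.8]
gripper_width: 0.0851
grip_force: 0.0
```

```bash
cat >> h.py <<'E'
from scipy.spatial.transform import Rotation as R
np.set_printoptions(precision=4,suppress=True)
def tool(st=None):
    st=st or state(); q=st["tool_rot"];T=np.eye(4);T[:3,:3]=R.from_quat([*q[1:],q[0]]).as_matrix();T[:3,3]=st["position"];return T
def togo(p,psi_deg):  # units of tool for a world target and tool-x heading
    T=tool();d=T[:3,:3].T@(np.asarray(p)-T[:3,3])/.04;psi=np.degrees(np.arctan2(T[1,0],T[0,0]))
    e=(psi_deg-psi+90)%180-90
    print("pos",T[:3,3],"psi",psi,"z axis",T[:3,2],"| units",d,"rot z",-np.radians(e))
E
python3 - <<'E'
from h import *
c=calibration("wrist");i=camera("wrist");cv2.imwrite("raw_w1.png",i);np.save("cw1.npy",c["extrinsics"])
cv2.imwrite("pics/w1.png",cv2.resize(i,(800,600),interpolation=cv2.INTER_CUBIC))
togo([.6128,.1622,.132],99.1);print(proj(c,[.6128,.1622,.162])*800/512)
E
```

```text
pos [0.6127 0.1614 0.2309] psi 98.66125541166856 z axis [-0.0008 -0.0001 -1.    ] | units [0.0188 0.0076 2.4714] rot z -0.007657537641690572
[394.1385 328.9375]
```

View pics/w1.png

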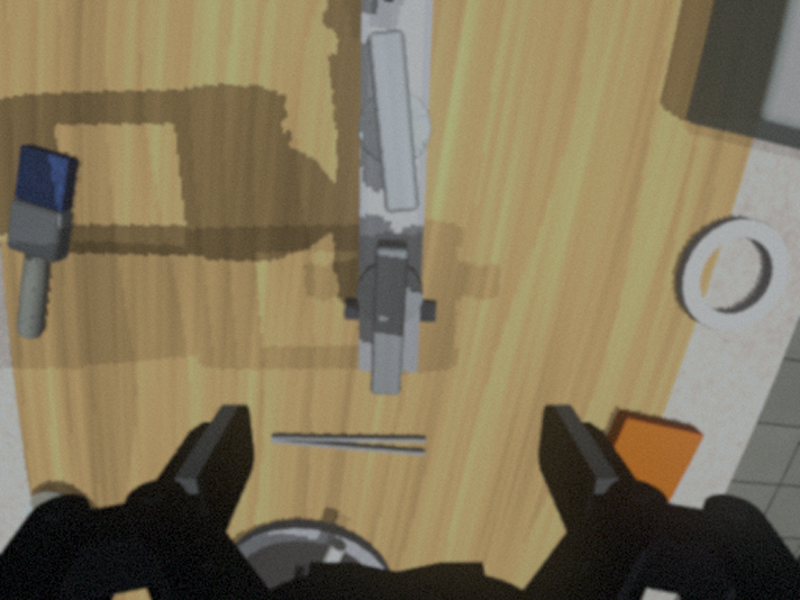

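The wrist view shows the sound key's handle top, centred at about (390,318), with corners (378,243), (408,243), (400,393) and (372,393). The fingers straddle it.

```bash
python3 - <<'E'
from h import *
c=calibration("wrist")
P=np.array([atz(c,(x+.5)*.64-.5,(y+.5)*.64-.5,.162) for x,y in[(378,243),(408,243),(400,393),(372,393)]])
print(P.mean(0),np.linalg.norm(P[0]-P[1]),np.linalg.norm(P[0]-P[3]),np.degrees(np.arctan2(*(P[0]+P[1]-P[2]-P[3])[[1,0]])))
E
```

```text
[0.6101 0.1653 0.162 ] 0.012664327939265104 0.07070089111196422 95.93796872933471
```

```bash
python3 -c "
from h import *
togo([.611,.1648,.132],97)"
```

```text
pos [0.6127 0.1614 0.2309] psi 98.66125541166856 z axis [-0.0008 -0.0001 -1.    ] | units [ 0.0899 -0.0271  2.4715] rot z 0.02899437665019025
```

Call:
step_arm:
  increments:
    - {"jaw": 1, "xyz": [0.09, -0.03, 0.2], "rot": [0, 0, 0.029]}
    - {"jaw": 1, "xyz": [0, 0, 0.4], "rot": [0, 0, 0]}
    - {"jaw": 1, "xyz": [0, 0, 0.5], "rot": [0, 0, 0]}
    - {"jaw": 1, "xyz": [0, 0, 0.5], "rot": [0, 0, 0]}
    - {"jaw": 1, "xyz": [0, 0, 0.4], "rot": [0, 0, 0]}
    - {"jaw": 1, "xyz": [0, 0, 0.3], "rot": [0, 0, 0]}
    - {"jaw": 1, "xyz": [0, 0, 0.17], "rot": [0, 0, 0]}
    - {"jaw": 1, "xyz": [0, 0, 0], "rot": [0, 0, 0]}
    - {"jaw": 1, "xyz": [0, 0, 0], "rot": [0, 0, 0]}

```text
time_s: 4.25
position: [0.6118, 0.1649, 0.1331]
tool_rot: [0.0, 0.662, 0.75, 0.0]
force: [-0.1, -0.3, 0.2]
gripper_width: 0.0853
grip_force: 0.0
```

Call:
step_arm:
  increments:
    - {"jaw": -1, "xyz": [0, 0, 0], "rot": [0, 0, 0]}
    - {"jaw": -1, "xyz": [0, 0, 0], "rot": [0, 0, 0]}
    - {"jaw": -1, "xyz": [0, 0, 0], "rot": [0, 0, 0]}
    - {"jaw": -1, "xyz": [0, 0, 0], "rot": [0, 0, 0]}
    - {"jaw": -1, "xyz": [0, 0, 0], "rot": [0, 0, 0]}
    - {"jaw": -1, "xyz": [0, 0, 0], "rot": [0, 0, 0]}
    - {"jaw": -1, "xyz": [0, 0, 0], "rot": [0, 0, 0]}
    - {"jaw": -1, "xyz": [0, 0, 0], "rot": [0, 0, 0]}
    - {"jaw": -1, "xyz": [0, 0, 0], "rot": [0, 0, 0]}
    - {"jaw": -1, "xyz": [0, 0, 0], "rot": [0, 0, 0]}

```text
time_s: 5.25
position: [0.611, 0.1648, 0.1326]
tool_rot: [-0.0, 0.662, 0.75, -0.0]
force: [-1.3, -0.3, 2.3]
gripper_width: 0.013
grip_force: 62.6
```

Call:
step_arm:
  increments:
    - {"jaw": -1, "xyz": [0, 0, -0.1], "rot": [0, 0, 0]}
    - {"jaw": -1, "xyz": [0, 0, -0.2], "rot": [0, 0, 0]}
    - {"jaw": -1, "xyz": [0, 0, -0.3], "rot": [0, 0, 0]}
    - {"jaw": -1, "xyz": [0, 0, -0.4], "rot": [0, 0, 0]}
    - {"jaw": -1, "xyz": [0, 0, -0.4], "rot": [0, 0, 0]}
    - {"jaw": -1, "xyz": [0, 0, -0.4], "rot": [0, 0, 0]}
    - {"jaw": -1, "xyz": [0, 0, -0.4], "rot": [0, 0, 0]}
    - {"jaw": -1, "xyz": [0, 0, -0.3], "rot": [0, 0, 0]}
    - {"jaw": -1, "xyz": [0, 0, 0], "rot": [0, 0, 0]}
    - {"jaw": -1, "xyz": [0, 0, 0], "rot": [0, 0, 0]}

```text
time_s: 6.25
position: [0.6112, 0.1648, 0.2327]
tool_rot: [0.0, 0.662, 0.75, 0.0]
force: [0.1, 0.6, -2.7]
gripper_width: 0.0131
grip_force: 62.0
```

```bash
python3 - <<'E'
from h import *
togo([.577,-.1764,.2326],160.8)
im=[]
for n in("scene","side"):
    c=calibration(n);i=camera(n);cv2.imwrite(f"raw_{n}2.png",i);p=proj(c,tool()[:3,3]+[0,0,-.03]).astype(int);print(n,p)
    im.append(crop(i,p[0]-35,p[1]-50,66,100,6))
    if n=="scene":print("org",p[0]-35,p[1]-50)
cv2.imwrite("pics/k2.png",np.hstack(im))
E
```

```text
pos [0.6112 0.1648 0.2327] psi 97.1053936492464 z axis [ 0.0003  0.     -1.    ] | units [-8.3596 -1.9039  0.0021] rot z -1.1116805965823409
scene [330 161]
org 295 111
side [221 112]
```

View pics/k2.png

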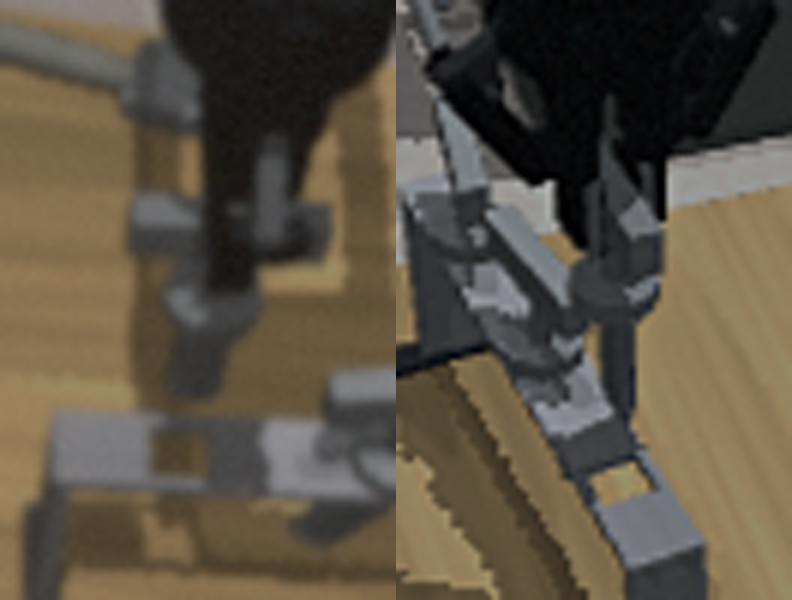

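The key is in the gripper with a straight full blade. Its tip is at crop (194,397) in the scene view and (622,415) in the side view. I'll carry it over the stage.

Call:
step_arm:
  increments:
    - {"jaw": -1, "xyz": [-0.2, -0.045, 0], "rot": [0, 0, 0]}
    - {"jaw": -1, "xyz": [-0.4, -0.09, 0], "rot": [0, 0, 0]}
    - {"jaw": -1, "xyz": [-0.6, -0.137, 0], "rot": [0, 0, 0]}
    - {"jaw": -1, "xyz": [-0.6, -0.137, 0], "rot": [0, 0, 0]}
    - {"jaw": -1, "xyz": [-0.6, -0.137, 0], "rot": [0, 0, 0]}
    - {"jaw": -1, "xyz": [-0.6, -0.137, 0], "rot": [0, 0, 0]}
    - {"jaw": -1, "xyz": [-0.6, -0.137, 0], "rot": [0, 0, 0]}
    - {"jaw": -1, "xyz": [-0.6, -0.137, 0], "rot": [0, 0, 0]}
    - {"jaw": -1, "xyz": [-0.6, -0.137, 0], "rot": [0, 0, 0]}
    - {"jaw": -1, "xyz": [-0.6, -0.137, 0], "rot": [0, 0, 0]}
    - {"jaw": -1, "xyz": [-0.6, -0.137, 0], "rot": [0, 0, 0]}
    - {"jaw": -1, "xyz": [-0.6, -0.137, 0], "rot": [0, 0, 0]}
    - {"jaw": -1, "xyz": [-0.6, -0.137, 0], "rot": [0, 0, 0]}
    - {"jaw": -1, "xyz": [-0.6, -0.137, 0], "rot": [0, 0, 0]}
    - {"jaw": -1, "xyz": [-0.36, -0.08, 0], "rot": [0, 0, 0]}
    - {"jaw": -1, "xyz": [-0.2, -0.045, 0], "rot": [0, 0, 0]}

```text
time_s: 7.95
position: [0.5762, -0.1783, 0.2322]
tool_rot: [-0.0, 0.663, 0.749, -0.0]
force: [0.2, 0.7, -0.9]
gripper_width: 0.013
grip_force: 62.0
```

Call:
step_arm:
  increments:
    - {"jaw": -1, "xyz": [0, 0, 0], "rot": [0, 0, -0.06]}
    - {"jaw": -1, "xyz": [0, 0, 0], "rot": [0, 0, -0.12]}
    - {"jaw": -1, "xyz": [0, 0, 0], "rot": [0, 0, -0.12]}
    - {"jaw": -1, "xyz": [0, 0, 0], "rot": [0, 0, -0.12]}
    - {"jaw": -1, "xyz": [0, 0, 0], "rot": [0, 0, -0.12]}
    - {"jaw": -1, "xyz": [0, 0, 0], "rot": [0, 0, -0.12]}
    - {"jaw": -1, "xyz": [0, 0, 0], "rot": [0, 0, -0.12]}
    - {"jaw": -1, "xyz": [0, 0, 0], "rot": [0, 0, -0.12]}
    - {"jaw": -1, "xyz": [0, 0, 0], "rot": [0, 0, -0.12]}
    - {"jaw": -1, "xyz": [0, 0, 0], "rot": [0, 0, -0.09]}
    - {"jaw": -1, "xyz": [0, 0, 0], "rot": [0, 0, 0]}
    - {"jaw": -1, "xyz": [0, 0, 0], "rot": [0, 0, 0]}

```text
time_s: 9.15
position: [0.5769, -0.176, 0.2323]
tool_rot: [-0.0, 0.168, 0.986, 0.0]
force: [0.0, 0.1, -1.5]
gripper_width: 0.0131
grip_force: 61.9
```

```bash
python3 - <<'E'
from h import *
togo([.577,-.1764,.2326],160.8)
im=[];p0=tool()[:3,3]+[0,0,-.087]
i=camera("wrist");cv2.imwrite("raw_w3.png",i)
for n in("scene","side"):
    c=calibration(n);i=camera(n);cv2.imwrite(f"raw_{n}3.png",i);p=proj(c,p0);a=int(p[0]-33),int(p[1]-48);print(n,"tip expected",p,"org",a, "crop px",(p-a)*6)
    im.append(crop(i,*a,66,100,6))
cv2.imwrite("pics/k3.png",np.hstack(im))
E
```

```text
pos [ 0.5769 -0.176   0.2323] psi 160.62077221857848 z axis [-0.0004  0.0004 -1.    ] | units [-0.0058 -0.0073 -0.0066] rot z -0.0031281148968504402
scene tip expected [186.1281 143.3043] org (153, 95) crop px [198.7686 289.8258]
side tip expected [254.6189 247.0177] org (221, 199) crop px [201.7136 288.1062]
```

View pics/k3.png

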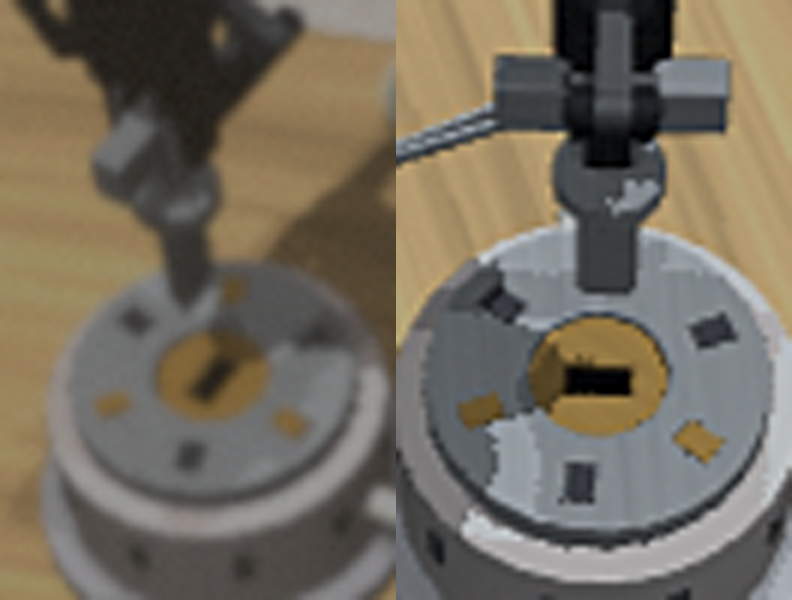

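Side: the blade end is at (578–635,291), about 9 px right of the prediction, and the slot centre is at (598,381). That puts the key roughly 3 mm off along its own x. I'll lower to just above the mouth and compare the tip with the slot there.

Call:
step_arm:
  increments:
    - {"jaw": -1, "xyz": [0, 0, 0.2], "rot": [0, 0, -0.003]}
    - {"jaw": -1, "xyz": [0, 0, 0.3], "rot": [0, 0, 0]}
    - {"jaw": -1, "xyz": [0, 0, 0.3], "rot": [0, 0, 0]}
    - {"jaw": -1, "xyz": [0, 0, 0.2], "rot": [0, 0, 0]}
    - {"jaw": -1, "xyz": [0, 0, 0.1], "rot": [0, 0, 0]}
    - {"jaw": -1, "xyz": [0, 0, 0], "rot": [0, 0, 0]}
    - {"jaw": -1, "xyz": [0, 0, 0], "rot": [0, 0, 0]}

```text
time_s: 10.0
position: [0.5772, -0.1765, 0.1887]
tool_rot: [0.0, 0.166, 0.986, -0.0]
force: [-0.2, -0.2, -2.4]
gripper_width: 0.013
grip_force: 61.9
```

```bash
python3 - <<'E'
from h import *
togo([.577,-.1764,.19],160.8)
im=[];p0=tool()[:3,3]+[0,0,-.087]
for n in("scene","side"):
    c=calibration(n);i=camera(n);cv2.imwrite(f"raw_{n}4.png",i);p=proj(c,p0);a=int(p[0]-20),int(p[1]-15);print(n,"tip expected",p,"org",a, "crop px",(p-a+.5)*10-.5)
    b=cv2.imread(f"raw_{n}.png")
    im.append(np.vstack([crop(np.clip(1.6*x.astype(float),0,255).astype(np.uint8),*a,40,29,10) for x in(i,b)]))
cv2.imwrite("pics/k4.png",np.hstack(im))
E
```

```text
pos [ 0.5772 -0.1765  0.1887] psi 160.8731231721493 z axis [ 0.0004 -0.0001 -1.    ] | units [ 0.0068  0.001  -0.0333] rot z 0.0012762401135075622
scene tip expected [188.0881 154.2897] org (168, 139) crop px [205.3807 157.3973]
side tip expected [254.5231 258.6339] org (234, 243) crop px [209.7312 160.8394]
```

View pics/k4.png

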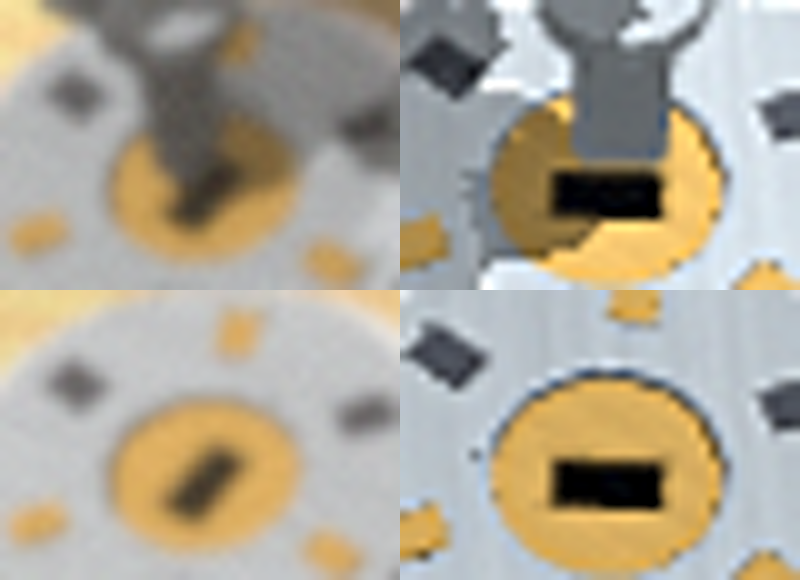

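Side (×10 crops): the slot spans x 551–662, centre (606,194), and the blade end spans x 573–669, centre 621, so the tip is about 3 mm too far along image-right. Scene: blade edges are at x≈143 and 218 at row 90, with the lower corner at about (187,197). I'll check this against the projected blade model.

```bash
python3 - <<'E'
from h import *
c=calibration("scene");d=calibration("side");T=tool()
a=np.radians(-19.1);ux=np.array([np.cos(a),np.sin(a),0]);uy=np.array([-ux[1],ux[0],0])
f=lambda c,o,p:(proj(c,p)-o+.5)*10-.5
so,do=np.array([168,139]),np.array([234,243])
print("slot proj scene(205,193)",f(c,so,[.577,-.1765,.0885]),"side(206,194)",f(d,do,[.577,-.1765,.0885]))
tip=T[:3,3]+[0,0,-.087]+.003*ux
for h in(0,.006,.02,.03,.04):
  print(h,*[f(c,so,tip+[0,0,h]+i*.01*ux+j*.004*uy).round(0) for i,j in((-1,-1),(1,-1),(1,1),(-1,1))],"| side",*[f(d,do,tip+[0,0,h]+i*.01*ux-.004*uy).round(0) for i in(-1,1)])
E
```

```text
slot proj scene(205,193) [212.0941 188.1584] side(206,194) [207.558 194.024]
0 [207. 131.] [161. 188.] [188. 201.] [234. 143.] | side [177. 176.] [275. 177.]
0.006 [204. 116.] [158. 173.] [185. 186.] [231. 129.] | side [177. 161.] [276. 162.]
0.02 [197.  81.] [151. 139.] [178. 152.] [224.  94.] | side [178. 124.] [278. 126.]
0.03 [192.  56.] [145. 114.] [173. 127.] [219.  69.] | side [178.  98.] [279. 100.]
0.04 [187.  31.] [140.  89.] [167. 102.] [214.  44.] | side [179.  71.] [280.  73.]
```

Call:
step_arm:
  increments:
    - {"jaw": -1, "xyz": [0.055, -0.045, 0], "rot": [0, 0, 0]}
    - {"jaw": -1, "xyz": [0, 0, 0.1], "rot": [0, 0, 0]}
    - {"jaw": -1, "xyz": [0, 0, 0.1], "rot": [0, 0, 0]}
    - {"jaw": -1, "xyz": [0, 0, 0], "rot": [0, 0, 0]}
    - {"jaw": -1, "xyz": [0, 0, 0], "rot": [0, 0, 0]}

```text
time_s: 10.6
position: [0.5741, -0.1773, 0.1801]
tool_rot: [-0.0, 0.166, 0.986, 0.0]
force: [-0.3, 0.7, -2.0]
gripper_width: 0.0131
grip_force: 61.9
```

```bash
python3 - <<'E'
from h import *
togo([.577,-.1764,.19],160.8);print(state()["force"],state()["wrist_torque"])
im=[]
for n,a in(("scene",(168,139)),("side",(234,243))):
    i=camera(n);cv2.imwrite(f"raw_{n}5.png",i)
    im.append(crop(np.clip(1.6*i.astype(float),0,255).astype(np.uint8),*a,40,40,10))
cv2.imwrite("pics/k5.png",np.hstack(im))
E
```

```text
pos [ 0.5741 -0.1773  0.1801] psi 160.87399007885816 z axis [-0.0007  0.0003 -1.    ] | units [-0.0609  0.045  -0.2483] rot z 0.0012913704898848788
[-0.3115  0.7116 -2.0326] [ 0.0368  0.0497 -0.077 ]
```

View pics/k5.png

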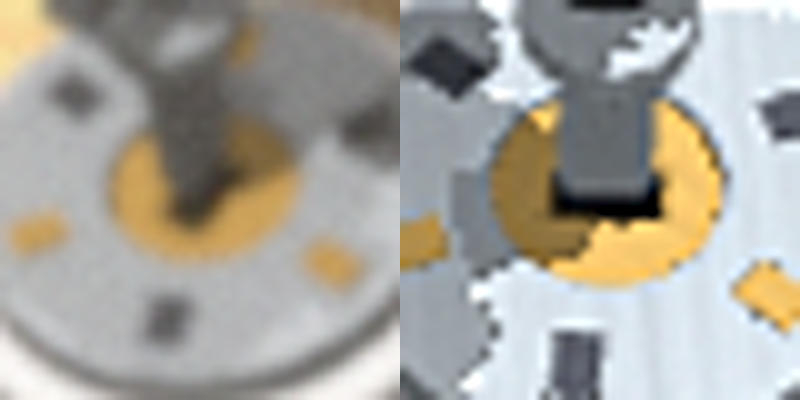

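The blade end is now centred over the slot: side x 558–655 against slot 551–662, and in the scene view it sits over the slot's dark patch. Next I descend while watching the force.

Call:
step_arm:
  increments:
    - {"jaw": -1, "xyz": [0, 0, 0.08], "rot": [0, 0, 0]}
    - {"jaw": -1, "xyz": [0, 0, 0.08], "rot": [0, 0, 0]}
    - {"jaw": -1, "xyz": [0, 0, 0.08], "rot": [0, 0, 0]}
    - {"jaw": -1, "xyz": [0, 0, 0], "rot": [0, 0, 0]}

```text
time_s: 11.1
position: [0.5739, -0.1772, 0.17]
tool_rot: [-0.001, 0.166, 0.986, 0.0]
force: [-0.2, 0.3, -1.8]
gripper_width: 0.0129
grip_force: 61.9
```

Call:
step_arm:
  increments:
    - {"jaw": -1, "xyz": [0, 0, 0.08], "rot": [0, 0, 0]}
    - {"jaw": -1, "xyz": [0, 0, 0.08], "rot": [0, 0, 0]}
    - {"jaw": -1, "xyz": [0, 0, 0], "rot": [0, 0, 0]}

```text
time_s: 11.4
position: [0.574, -0.177, 0.1637]
tool_rot: [-0.001, 0.166, 0.986, 0.0]
force: [-0.1, 1.6, -2.5]
gripper_width: 0.0131
grip_force: 61.8
```

Call:
step_arm:
  increments:
    - {"jaw": -1, "xyz": [0, 0, 0.12], "rot": [0, 0, 0]}
    - {"jaw": -1, "xyz": [0, 0, 0.12], "rot": [0, 0, 0]}
    - {"jaw": -1, "xyz": [0, 0, 0.12], "rot": [0, 0, 0]}
    - {"jaw": -1, "xyz": [0, 0, 0.12], "rot": [0, 0, 0]}
    - {"jaw": -1, "xyz": [0, 0, 0], "rot": [0, 0, 0]}

```text
time_s: 11.9
position: [0.5737, -0.177, 0.144]
tool_rot: [-0.001, 0.166, 0.986, 0.0]
force: [1.1, 0.6, -3.4]
gripper_width: 0.0135
grip_force: 61.7
```

Call:
step_arm:
  increments:
    - {"jaw": -1, "xyz": [0, 0, 0.12], "rot": [0, 0, 0]}
    - {"jaw": -1, "xyz": [0, 0, 0.12], "rot": [0, 0, 0]}
    - {"jaw": -1, "xyz": [0, 0, 0.12], "rot": [0, 0, 0]}
    - {"jaw": -1, "xyz": [0, 0, 0.12], "rot": [0, 0, 0]}
    - {"jaw": -1, "xyz": [0, 0, 0], "rot": [0, 0, 0]}

```text
time_s: 12.4
position: [0.5737, -0.1771, 0.1249]
tool_rot: [-0.001, 0.166, 0.986, 0.0]
force: [0.8, 1.4, -2.7]
gripper_width: 0.0132
grip_force: 61.7
```

Call:
step_arm:
  increments:
    - {"jaw": -1, "xyz": [0, 0, 0.06], "rot": [0, 0, 0]}
    - {"jaw": -1, "xyz": [0, 0, 0.06], "rot": [0, 0, 0]}
    - {"jaw": -1, "xyz": [0, 0, 0.04], "rot": [0, 0, 0]}
    - {"jaw": -1, "xyz": [0, 0, 0], "rot": [0, 0, 0]}

```text
time_s: 12.8
position: [0.5743, -0.1773, 0.1194]
tool_rot: [0.0, 0.166, 0.986, 0.0]
force: [0.5, 1.3, -2.5]
gripper_width: 0.0129
grip_force: 61.7
```

Call:
step_arm:
  increments:
    - {"jaw": -1, "xyz": [0, 0, 0.03], "rot": [0, 0, 0]}
    - {"jaw": -1, "xyz": [0, 0, 0.03], "rot": [0, 0, 0]}
    - {"jaw": -1, "xyz": [0, 0, 0], "rot": [0, 0, 0]}

```text
time_s: 13.1
position: [0.5743, -0.1774, 0.1172]
tool_rot: [0.0, 0.166, 0.986, 0.0]
force: [1.1, 2.8, -1.2]
gripper_width: 0.013
grip_force: 61.8
```

Call:
step_arm:
  increments:
    - {"jaw": -1, "xyz": [0, 0, 0.03], "rot": [0, 0, 0]}
    - {"jaw": -1, "xyz": [0, 0, 0.02], "rot": [0, 0, 0]}
    - {"jaw": -1, "xyz": [0, 0, 0], "rot": [0, 0, 0]}

```text
time_s: 13.4
position: [0.5745, -0.1775, 0.116]
tool_rot: [0.0, 0.166, 0.986, -0.0]
force: [-0.3, 2.4, 1.4]
gripper_width: 0.0131
grip_force: 62.5
```

Call:
step_arm:
  increments:
    - {"jaw": -1, "xyz": [0, 0, 0.015], "rot": [0, 0, 0]}
    - {"jaw": -1, "xyz": [0, 0, 0.015], "rot": [0, 0, 0]}
    - {"jaw": -1, "xyz": [0, 0, 0], "rot": [0, 0, 0]}

```text
time_s: 13.7
position: [0.5746, -0.1775, 0.1159]
tool_rot: [0.0, 0.166, 0.986, -0.0]
force: [-3.8, 3.8, 8.4]
gripper_width: 0.0128
grip_force: 63.4
```

Contact came at TCP z 0.116, exactly the predicted home height. Now I turn clockwise (+z about the tool), with a small y correction because the key sits about 2 mm off the TCP axis.

Call:
step_arm:
  increments:
    - {"jaw": -1, "xyz": [0, 0.005, 0], "rot": [0, 0, 0.1]}
    - {"jaw": -1, "xyz": [0, 0.005, 0], "rot": [0, 0, 0.1]}
    - {"jaw": -1, "xyz": [0, 0.005, 0], "rot": [0, 0, 0.1]}
    - {"jaw": -1, "xyz": [0, 0, 0], "rot": [0, 0, 0]}

```text
time_s: 14.1
position: [0.5759, -0.1769, 0.1159]
tool_rot: [0.001, 0.312, 0.95, 0.0]
force: [-1.0, 3.6, 6.1]
gripper_width: 0.013
grip_force: 63.0
```

```bash
python3 -c "
from h import *
togo([.5743,-.1774,.116],160.8-71.6);s=state();print(s['force'],s['wrist_torque'])"
```

```text
pos [ 0.5759 -0.1769  0.1159] psi 143.58599390290004 z axis [ 0.0029 -0.0002 -1.    ] | units [ 0.0245 -0.0335 -0.0015] rot z 0.9492146605751667
[-1.0387  3.5565  6.1126] [ 0.8453  0.0007 -0.0289]
```

Call:
step_arm:
  increments:
    - {"jaw": -1, "xyz": [0, 0.005, 0], "rot": [0, 0, 0.1]}
    - {"jaw": -1, "xyz": [0, 0.005, 0], "rot": [0, 0, 0.1]}
    - {"jaw": -1, "xyz": [0, 0.005, 0], "rot": [0, 0, 0.1]}
    - {"jaw": -1, "xyz": [0, 0.005, 0], "rot": [0, 0, 0.1]}
    - {"jaw": -1, "xyz": [0, 0, 0], "rot": [0, 0, 0]}

```text
time_s: 14.6
position: [0.5762, -0.177, 0.116]
tool_rot: [0.001, 0.495, 0.869, -0.0]
force: [-0.8, 3.0, 5.6]
gripper_width: 0.013
grip_force: 63.0
```

Call:
step_arm:
  increments:
    - {"jaw": -1, "xyz": [0, 0.005, 0], "rot": [0, 0, 0.1]}
    - {"jaw": -1, "xyz": [0, 0.005, 0], "rot": [0, 0, 0.1]}
    - {"jaw": -1, "xyz": [0, 0.005, 0], "rot": [0, 0, 0.1]}
    - {"jaw": -1, "xyz": [0, 0.005, 0], "rot": [0, 0, 0.1]}
    - {"jaw": -1, "xyz": [0, 0, 0], "rot": [0, 0, 0]}

```text
time_s: 15.1
position: [0.5765, -0.1772, 0.116]
tool_rot: [0.001, 0.658, 0.753, -0.0]
force: [-2.5, 0.6, 6.9]
gripper_width: 0.013
grip_force: 63.1
```

```bash
python3 -c "
from h import *
togo([.5743,-.1774,.116],160.8-71.6);s=state();print(s['force'],s['wrist_torque'],s['joint_pos'])"
```

```text
pos [ 0.5765 -0.1772  0.116 ] psi 97.77858342373442 z axis [ 0.0014 -0.0025 -1.    ] | units [ 0.0028 -0.0562 -0.0012] rot z 0.14972452590117316
[-2.4885  0.6471  6.8992] [0.332  0.3163 0.008 ] [-0.4136  0.2909  1.7542 -0.0019  1.0941 -0.5485]
```

Call:
step_arm:
  increments:
    - {"jaw": -1, "xyz": [0, 0.005, 0], "rot": [0, 0, 0.08]}
    - {"jaw": -1, "xyz": [0, 0.004, 0], "rot": [0, 0, 0.08]}
    - {"jaw": -1, "xyz": [0, 0, 0], "rot": [0, 0, 0]}
    - {"jaw": -1, "xyz": [0, 0, 0], "rot": [0, 0, 0]}

```text
time_s: 15.5
position: [0.5767, -0.1773, 0.116]
tool_rot: [0.001, 0.715, 0.699, -0.001]
force: [-2.8, 1.5, 7.3]
gripper_width: 0.0131
grip_force: 63.2
```

```bash
python3 -c "
from h import *
togo([.5743,-.1774,.116],160.8-71.6);s=state();print(s['force'],s['wrist_torque'])"
```

```text
pos [ 0.5767 -0.1773  0.116 ] psi 88.70711697303622 z axis [ 0.0008 -0.0028 -1.    ] | units [-0.0026 -0.0591 -0.0005] rot z -0.008602431647714223
[-2.8001  1.4637  7.2952] [ 0.2634  0.4214 -0.0305]
```

Call:
step_arm:
  increments:
    - {"jaw": -1, "xyz": [0, 0, 0], "rot": [0, 0, 0.05]}
    - {"jaw": -1, "xyz": [0, 0, 0], "rot": [0, 0, 0]}
    - {"jaw": -1, "xyz": [0, 0, 0], "rot": [0, 0, 0]}

```text
time_s: 15.8
position: [0.5767, -0.1774, 0.116]
tool_rot: [0.001, 0.732, 0.681, -0.001]
force: [-2.9, 0.3, 6.1]
gripper_width: 0.0131
grip_force: 63.2
```

```bash
python3 -c "
from h import *
togo([.5743,-.1774,.116],160.8-71.6);s=state();print(s['force'],s['wrist_torque'])"
```

```text
pos [ 0.5767 -0.1774  0.116 ] psi 85.8449696497976 z axis [ 0.0008 -0.0029 -1.    ] | units [-0.0044 -0.0587 -0.0001] rot z -0.0585563261153705
[-2.8923  0.3379  6.0913] [ 0.2451  0.425  -0.0982]
```

Call:
step_arm:
  increments:
    - {"jaw": -1, "xyz": [0, 0, 0], "rot": [0, 0, 0.05]}
    - {"jaw": -1, "xyz": [0, 0, 0], "rot": [0, 0, 0]}
    - {"jaw": -1, "xyz": [0, 0, 0], "rot": [0, 0, 0]}

```text
time_s: 16.1
position: [0.5764, -0.1773, 0.116]
tool_rot: [0.001, 0.749, 0.663, -0.001]
force: [-3.1, 1.2, 6.2]
gripper_width: 0.0129
grip_force: 63.4
```

```bash
python3 -c "
from h import *
togo([.5743,-.1774,.116],160.8-71.6);s=state();print(s['force'],s['wrist_torque'])"
```

```text
pos [ 0.5764 -0.1773  0.116 ] psi 83.07408236285939 z axis [ 0.0003 -0.0031 -1.    ] | units [-0.0095 -0.0527 -0.0012] rot z -0.10691743247409528
[-3.0556  1.1961  6.1559] [0.2005 0.4025 0.4207]
```

Call:
step_arm:
  increments:
    - {"jaw": -1, "xyz": [0, 0, 0], "rot": [0, 0, 0.05]}
    - {"jaw": -1, "xyz": [0, 0, 0], "rot": [0, 0, 0]}
    - {"jaw": -1, "xyz": [0, 0, 0], "rot": [0, 0, 0]}

```text
time_s: 16.4
position: [0.5763, -0.1774, 0.116]
tool_rot: [0.001, 0.764, 0.646, -0.001]
force: [-4.1, 0.4, 7.3]
gripper_width: 0.0133
grip_force: 67.0
```

```bash
python3 -c "
from h import *
togo([.5743,-.1774,.116],160.8-71.6);s=state();print(s['force'],s['wrist_torque'])"
```

```text
pos [ 0.5763 -0.1774  0.116 ] psi 80.41571175585395 z axis [-0.0003 -0.0041 -1.    ] | units [-0.0096 -0.0496 -0.0009] rot z -0.15331475230458042
[-4.1174  0.3621  7.329 ] [0.1923 0.3636 1.1353]
```

The torque climbs to 1.1 N m against 0.1 N m friction, after 1.40 rad of key turn (1.25 plus slot play), so the lock is at its stop. I'll relieve slightly, release and retreat upward.

Call:
step_arm:
  increments:
    - {"jaw": -1, "xyz": [0, 0, 0], "rot": [0, 0, -0.03]}
    - {"jaw": -1, "xyz": [0, 0, 0], "rot": [0, 0, 0]}
    - {"jaw": 0, "xyz": [0, 0, 0], "rot": [0, 0, 0]}
    - {"jaw": 0, "xyz": [0, 0, 0], "rot": [0, 0, 0]}
    - {"jaw": 0, "xyz": [0, 0, 0], "rot": [0, 0, 0]}
    - {"jaw": 0, "xyz": [0, 0, 0], "rot": [0, 0, 0]}
    - {"jaw": 0, "xyz": [0, 0, 0], "rot": [0, 0, 0]}
    - {"jaw": 0, "xyz": [0, 0, 0], "rot": [0, 0, 0]}

```text
time_s: 17.2
position: [0.5762, -0.176, 0.114]
tool_rot: [-0.0, 0.756, 0.655, -0.0]
force: [1.3, 1.2, -1.1]
gripper_width: 0.0428
grip_force: 0.0
```

Call:
step_arm:
  increments:
    - {"jaw": 0, "xyz": [0, 0, -0.1], "rot": [0, 0, 0]}
    - {"jaw": 0, "xyz": [0, 0, -0.3], "rot": [0, 0, 0]}
    - {"jaw": 0, "xyz": [0, 0, -0.5], "rot": [0, 0, 0]}
    - {"jaw": 0, "xyz": [0, 0, -0.6], "rot": [0, 0, 0]}
    - {"jaw": 0, "xyz": [0, 0, -0.6], "rot": [0, 0, 0]}
    - {"jaw": 0, "xyz": [0, 0, -0.6], "rot": [0, 0, 0]}
    - {"jaw": 0, "xyz": [0, 0, -0.4], "rot": [0, 0, 0]}
    - {"jaw": 0, "xyz": [0, 0, -0.2], "rot": [0, 0, 0]}
    - {"jaw": 0, "xyz": [0, 0, 0], "rot": [0, 0, 0]}
    - {"jaw": 0, "xyz": [0, 0, 0], "rot": [0, 0, 0]}

```text
time_s: 18.2
position: [0.5757, -0.1757, 0.2451]
tool_rot: [-0.001, 0.756, 0.655, -0.0]
force: [-0.3, -0.1, -1.1]
gripper_width: 0.0427
grip_force: 0.0
```

```bash
python3 - <<'E'
from h import *
i=camera("side");w=camera("wrist");cv2.imwrite("raw_w6.png",w)
cv2.imwrite("pics/k6.png",np.hstack([crop(i,185,80,145,240,2.4),crop(w,120,100,272,350,1.645)[:576]]))
s=state();print(s['force'],s['wrist_torque'],s['gripper_width'],tool()[:3])
E
```

```text
Traceback (most recent call last):
ValueError: all the input array dimensions except for the concatenation axis must match exactly, but along dimension 0, the array at index 0 has size 576 and the array at index 1 has size 467
```

```bash
python3 - <<'E'
from h import *
i=camera("side");w=cv2.imread("raw_w6.png")
cv2.imwrite("pics/k6.png",np.hstack([crop(i,185,80,145,240,2.4),cv2.resize(w[100:384,120:360],(450,576))]))
E
```

```text
(no output)
```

View pics/k6.png

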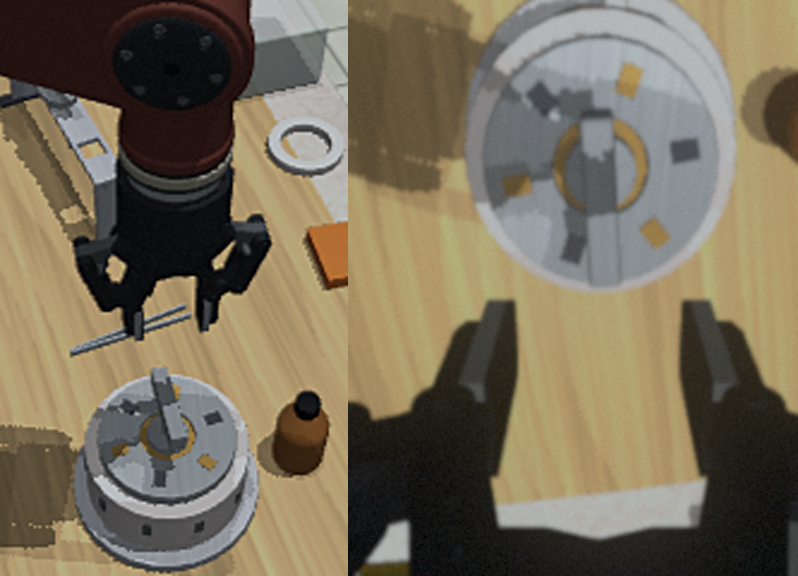

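The key stands home in the stage with its handle turned, at wrist crop (600,200). The bottle is upright at side crop (300,435), and the gripper is clear. Handing in.

```bash
python3 -c "
from workcell import *
print(finish_job())"
```

```text
the job is handed in; nothing more can be done
None
```

I pushed the sound T-key fully home in the stage slot, turned it clockwise to the stop and left it standing there; the other two keys were not touched, the bottle is still upright, and the job was handed in at about 18 s.

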